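# Flip the job flag of the finished bangle to green

### The job

The bangle on the jeweller's bench is finished. With a fingertip, tip up the flag of the station whose tray holds the bangle, push it right over its pivot, and press it down so that it lies fully flat on the other side with its green face up. Do not pick anything up: leave the other flag red and every loose thing, the bangle too, where it lies.

Things in the scene. Friction and masses are not known exactly. Their poses are not given: they have to be found in the camera images.
- station_a: the bangle's job station: fixed dark wooden base, 170 x 170 x 12 mm, with a flip flag on its -x side and a shallow tray (rim 22 mm above the table) on its +x side. Origin: centre of the underside; x axis from the flag towards the tray, y axis to the left, z up. The flag's pivot line runs along the station's x, centred at x = -45 mm, y = 0, 75 mm above the table
- station_b: the other job station, built just like station a, holding the unworked copper disc
- flag_a (a joint): stiff hinge of station a's flag. 0 rad = flat towards the station's +y, red face up; 1.57 = upright; 3.14 (the stop) = turned over, flat towards -y, green face up. Grows as the free edge goes up and over. Friction about 0.05 N m: the flag stays at any angle where it is left; pressing the tail down (about 3 N) tips the paddle up
- flag_b (a joint): hinge of station b's flag, same in every way; leave it red side up
- a_pivot (a point): middle of the pivot line of station a's flag; axes as the station's. It runs between two posts 8 mm thick, 33 mm either side of this point along x, tops 84 mm above the table. Slim rest posts under the flag (12 x 10 mm, tops 72 mm above the table) stand 66 mm either side along y
- a_edge (a point): middle of the free edge of station a's flag; moves with it. The flag is a flat paddle, red one face, green the other, 5 mm thick, 50 mm wide, its free edge 85 mm from the pivot
- a_tail (a point): point on the midline of the tail of station a's flag, 28 mm from the pivot, at mid thickness; moves with it. The tail is a ribbed aluminium strip, 30 mm wide, 5 mm thick, in line with the paddle, reaching 40 mm from the pivot on the side opposite to the paddle
- bangle: finished bangle: loose brass hoop, 68 mm outside, 10 mm high, set with small green and white stones, lying in station a's tray; origin at the centre of its underside. Leave alone
- disc: unworked copper disc: loose, 58 mm across, 8 mm thick, lying in station b's tray; origin at the centre of its underside. Leave alone
- mallet: loose mallet with white head and pale wooden handle, about 260 mm long, lying at the left. Leave alone
- jar: loose amber glass jar with steel cap, 52 mm across, 55 mm high, beyond the stations. Leave alone
- spool: loose copper wire spool, 50 mm across, 32 mm high, beyond the stations. Leave alone
- bench_brush: loose bench brush lying at the right. Leave alone
- stamp_block: loose square steel block, 60 x 60 x 30 mm, beyond the stations. Leave alone

How it is judged:
By the outcome, as a careful person would: the job done as asked, in the order asked, and still so for the second after the job is handed in, with the robot touching nothing.
It also fails if it takes over 46 s, if anything falls off the work surface, if the arm or the gripper's body presses on something with over 40 N, if the wrist force passes 120 N, or if a joint passes its speed limit or range.

### The arm

A 7-joint arm with a two-finger parallel gripper is mounted at the origin on the work surface. World frame = base frame: x ahead of the robot, y to its left, z up, the work surface at z = 0. Lengths are in mm, angles in rad, forces in N, time in s.
With the tool pointing down it reaches from about 425 to 975 mm from the base axis. Payload 16.7 kg.
Tool frame: the origin (TCP) lies midway between the tips of the shut fingers; the grasp point (between the pads) lies robot.hold_point_z behind it (robot.hold_point_z is the distance from the TCP to the grasp point, in mm); z points along the fingers, y is the line along which they close (so a half turn about z gives the same grasp; the last joint's range is limited). The gripper opens to 85 mm and grips with 20 to 120 N. Pads are 22 mm wide; open, the fingers measure 114 mm over their backs; the gripper's body (76 mm by 85 mm) begins 54 mm behind the grasp point. The pads swing forward as they close: fully open they stand 13 mm farther back than shut.
Start: joints at [0.961, 0.426, 0.074, 1.606, -0.034, 1.111, -0.067], TCP at [300.113, -604.573, 231.302] pointing down, gripper open.
Joint ranges: [-2.85, 2.85], [-0.5, 2.14], [-1.23, 1.37], [0.21, 2.46], [-1.02, 4.16], [0.16, 2.05], [-2.73, 2.73]. Speed limits (rad/s): [1.89, 1.89, 2.39, 2.39, 3.01, 3.01, 3.01].

### API

Orientations are given as a unit quaternion [w, x, y, z].
In Python, from plant import robot gives the robot as it stands.
- The arm moves only by the tool move_arm, never from a script. Its argument "plan" is a list that holds one entry, the list of rows, each a list of 7 numbers: the turn, a rotation vector about the tool's x, y, z in rad, then the shift along the tool's x, y, z in m, then the finger opening in m, from 0 to 0.0854. In form: [[[ax, ay, az, dx, dy, dz, grip], ...]]. A call has 1 to 12 rows; each row is the pose to reach, as a shift and turn from the pose commanded when the call began, along the tool's axes at that moment; what a row does not reach only later rows make up. A row lasts 1/10 s, in which the tool goes at most 50 mm and 8.59 degrees, less where a joint would pass 70% of its speed; a pose out of reach is approached as far as the arm can. A call with a gripper value outside its range is refused whole. The fingers move at their own pace and stop on an object; the grip force is fixed at half the most. Time passes only in rows, so rows that repeat a pose let the fingers close. It gives the time, the measured TCP pose, the force, the opening and the grip force at its end, in the units of the state.
- robot.observe(): the state, without advancing time (a new reading comes with each control period).
- robot.capture(name): name is "scene" or "top"; returns a dict with "image" (400x640x3 uint8, blue, green, red), "intrinsics" (3x3 intrinsics, pixels), "rvec" (rotation vector, rad) and "tvec" (3), from world to camera coordinates, as OpenCV has them. Camera axes: x right, y down, z forward; pixel columns grow to the right and rows downward; lengths in mm; the calibration is good to about 2 mm. A picture is of the moment at which its call begins. There is no depth.
- robot.close_job(): hands the job in; it is judged then, once.
The state is a dict: "clock": time; "q": joint angles; "qvel": joint speeds; "joint_efforts": joint torques, N m; "eef_pos": TCP position; "eef_rot": TCP orientation; "force": force on the tool from outside, world axes, zero at the start; "moment": the same for the moment, N m; "gripper_width": opening from 0.0 (shut) to 1.0 (fully open); "finger_force": force on a finger pad.
Only numpy, scipy, OpenCV 4.12 (cv2) and the standard library are available. Lean on these libraries where they do the work, as an engineer would, in place of code of your own. Each camera call takes 0.05 s, during which the arm holds its last target. There are 200 camera calls.

## Working session

There is one attempt and no reset: what is moved stays moved. The work goes in short steps, Python scripts to look and compute and a tool call to move; the robot and the scene stay as the last step left them, time stands still between calls to the robot, and variables do not carry over. Pictures are saved under pics/ and viewed, at most 10 in all, crops included, and the job is handed in when it is done.

Besides the shell and the picture viewer there is one more tool, called after ">>>" as a command line: name --argument value ..., lists and objects as JSON in quotes. move_arm: Moves the arm, as the interface text tells. Its arguments: {"type":"object","properties":{"plan":{"type":"array"}},"required":["plan"]}

```bash
mkdir -p pics; python3 - <<'E'
from plant import robot
import cv2,numpy as np
o=robot.observe()
print(o['clock'],o['eef_pos'],o['eef_rot'],o['force'],o['gripper_width'],robot.hold_point_z)
for n in("scene","top"):
    c=robot.capture(n);cv2.imwrite(f"pics/{n}0.png",c["image"]);np.savez(f"pics/{n}0.npz",**c)
    R=cv2.Rodrigues(np.array(c["rvec"]))[0];print(n,(-R.T@np.array(c["tvec"]).ravel()).round(0))
E
```

```text
0.0 [ 299.94889999 -604.24003411  230.57303672] [-6.35894071e-04  9.73579758e-01  2.28346258e-01 -1.91694182e-04] [-0.04943115 -0.43111263  0.82485839] 0.9976764332868745 18.700000000000003
scene [1229.    6.  930.]
top [ 489.   20. 1286.]
```

```bash
ls -la . pics; sleep 3
```

```text
.:
total 12
drwxr-xr-x  3 agent agent 4096 Dec  2 02:46 .
drwxr-xr-x 23 root  root  4096 Dec  2 02:46 ..
drwxr-xr-x  2 agent agent 4096 Dec  2 02:46 pics

pics:
total 2176
drwxr-xr-x 2 agent agent   4096 Dec  2 02:46 .
drwxr-xr-x 3 agent agent   4096 Dec  2 02:46 ..
-rw-r--r-- 1 agent agent 769116 Dec  2 02:46 scene0.npz
-rw-r--r-- 1 agent agent 385808 Dec  2 02:46 scene0.png
-rw-r--r-- 1 agent agent 769116 Dec  2 02:46 top0.npz
-rw-r--r-- 1 agent agent 288989 Dec  2 02:46 top0.png
```

View pics/top0.png

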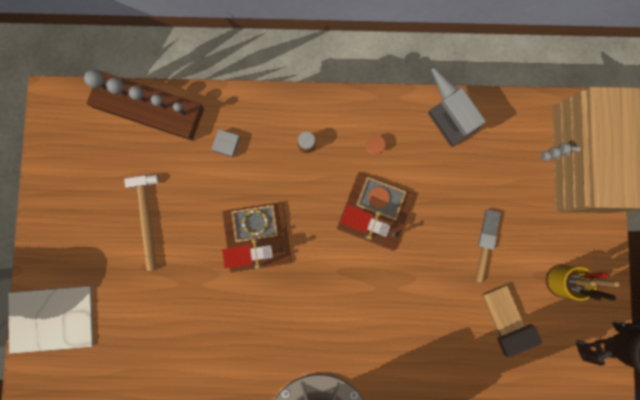

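View pics/scene0.png

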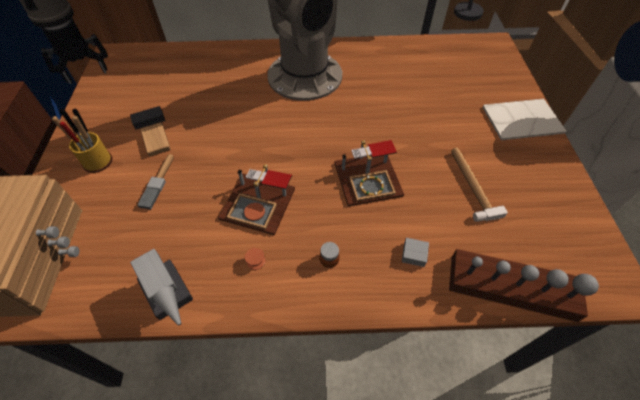

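Both views show the bangle in the left station in top (about 257,237) and the disc in the right one (about 380,210). Station a's red paddle is at about (240,257), with its tail at about (262,253). Next I'll measure it and zoom in.

```bash
cat > h.py <<'E'
import cv2,numpy as np
def load(n): return dict(np.load(f"pics/{n}.npz"))
def plane(c,uv,z):
    uv=np.array(uv,float).reshape(-1,1,2)
    n=cv2.undistortPoints(uv,c["intrinsics"],None).reshape(-1,2)
    R=cv2.Rodrigues(c["rvec"])[0];t=c["tvec"].reshape(3)
    C=-R.T@t;d=np.c_[n,np.ones(len(n))]@R
    return C+d*((z-C[2])/d[:,2])[:,None]
def px(c,P): return cv2.projectPoints(np.array(P,float).reshape(-1,1,3),c["rvec"],c["tvec"],c["intrinsics"],None)[0].reshape(-1,2)
def mask(c,box,col):
    x0,y0,x1,y1=box;h=cv2.cvtColor(c["image"],cv2.COLOR_BGR2HSV);H,S,V=cv2.split(h)
    m={"red":((H<5)|(H>172))&(S>180)&(V>90),"white":(S<70)&(V>140),"green":(H>40)&(H<90)&(S>90)&(V>50)}[col]
    o=np.zeros(m.shape,np.uint8);o[y0:y1,x0:x1]=m[y0:y1,x0:x1]*255;return o
def rect(m):
    k=max(cv2.findContours(m,0,2)[0],key=cv2.contourArea);return cv2.minAreaRect(k),k
E
python3 - <<'E'
from h import *
for n,b in(("top0",(210,195,300,275)),("scene0",(325,130,410,210))):
    c=load(n)
    for col in("red","white"):
        r,k=rect(mask(c,b,col));P=plane(c,cv2.boxPoints(r),77.5);print(n,col,r,plane(c,r[0],77.5).round(1),'\n',P.round(1))
    x0,y0,x1,y1=b;cv2.imwrite(f"pics/{n}c.png",cv2.resize(c["image"][y0:y1,x0:x1],None,fx=6,fy=6,interpolation=cv2.INTER_CUBIC))
a=cv2.imread("pics/top0c.png");s=cv2.imread("pics/scene0c.png");H=max(a.shape[0],s.shape[0])
f=lambda i:cv2.copyMakeBorder(i,0,H-i.shape[0],0,0,0)
cv2.imwrite("pics/both.png",cv2.resize(np.hstack([f(a),f(s)]),None,fx=.75,fy=.75))
E
```

```text
top0 red ((237.05458068847656, 256.1593933105469), (18.7011661529541, 26.36665916442871), 82.40535736083984) [[450.5 219.5  77.5]] 
 [[469.1 257.2  77.5]
 [479.4 189.9  77.5]
 [431.9 181.9  77.5]
 [421.7 249.   77.5]]
top0 white ((260.90399169921875, 252.4720001220703), (12.16421127319336, 20.035171508789062), 79.69515228271484) [[461.2 158.1  77.5]] 
 [[471.4 186.8  77.5]
 [481.7 136.   77.5]
 [450.9 129.5  77.5]
 [440.8 180.1  77.5]]
scene0 red ((382.0961608886719, 147.9807891845703), (12.943663597106934, 24.51451301574707), 78.69007110595703) [[447.8 222.4  77.5]] 
 [[430.5 185.2  77.5]
 [413.9 259.2  77.5]
 [464.9 259.   77.5]
 [480.6 186.9  77.5]]
scene0 white ((360.8800048828125, 151.6599884033203), (7.49533224105835, 9.758074760437012), 81.8698959350586) [[459.8 158.7  77.5]] 
 [[447.3 144.2  77.5]
 [443.  173.1  77.5]
 [472.1 173.   77.5]
 [476.3 144.6  77.5]]
```

View pics/both.png

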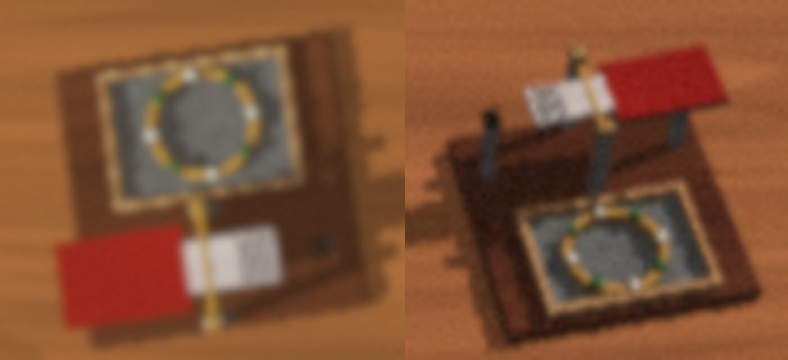

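The zoomed crops (top left, scene right) show station a's paddle red up, towards the image left of the brass pivot rod. The ribbed tail is on the right and the rest post is beyond it. The red and tail masks from both views put the pivot near (459,170), with a yaw of about 0.157. I'll press the tail with the shut fingers, then push the paddle over from the +y side.

```bash
cat >> h.py <<'E'
from scipy.spatial.transform import Rotation as Rn
PIV=np.array([459.,170.5]);YAW=.157
def world(y,z,x=0): c,s=np.cos(YAW),np.sin(YAW);return np.array([*(PIV+[c*x-s*y,s*x+c*y]),z])
def shift(targets,pos=None,rot=None):
    from plant import robot
    o=robot.observe();p=np.array(o["eef_pos"] if pos is None else pos);R=Rn.from_quat(o["eef_rot"],scalar_first=True)
    c=YAW+np.pi/2;G=Rn.from_matrix(np.array([[np.cos(c),np.sin(c),0],[np.sin(c),-np.cos(c),0],[0,0,-1]]))
    print(round(o["clock"],2),p.round(1),np.array(o["force"]).round(1))
    print("rv",(R.inv()*G).as_rotvec().round(3))
    for t in targets: print(np.round(t,0),(R.inv().apply(np.array(t)-p)/1000).round(4))
E
python3 - <<'E'
from h import *
c=load("top0");s=load("scene0")
# check geometry: post tops, edge, tail projected
for P in(world(0,84,33),world(0,84,-33),world(85,77.5),world(-40,77.5)):print(px(c,P).round(1),px(s,P).round(1))
shift([(480,-150,231),world(-33,150),world(-33,100)])
E
```

```text
[[254.2 240.5]] [[368.1 158.2]]
[[257.4 266.1]] [[362.2 141.7]]
[[223.5 257.8]] [[392.9 147.1]]
[[271.4 251.1]] [[351.6 153.3]]
0.1 [ 300.  -604.3  230.7] [-0.6 -0.3  0.4]
rv [-1.000e-03 -1.000e-03 -1.267e+00]
[ 480 -150  231] [ 0.3632 -0.3268  0.    ]
[464. 138. 150.] [ 0.4771 -0.5917  0.0813]
[464. 138. 100.] [ 0.4771 -0.5916  0.1313]
```

>>> move_arm --plan '[[[0,0,-0.6,0.363,-0.327,0,0],[0,0,-0.6,0.363,-0.327,0,0],[0,0,-0.6,0.363,-0.327,0,0],[0,0,-0.6,0.363,-0.327,0,0],[0,0,-0.6,0.363,-0.327,0,0],[0,0,-0.6,0.363,-0.327,0,0],[0,0,-0.6,0.363,-0.327,0,0],[0,0,-0.6,0.363,-0.327,0,0],[0,0,-0.6,0.363,-0.327,0,0],[0,0,-0.6,0.363,-0.327,0,0],[0,0,-0.6,0.363,-0.327,0,0],[0,0,-0.6,0.363,-0.327,0,0]]]'

```text
clock: 1.3
eef_pos: [479.9, -149.5, 231.1]
eef_rot: [-0.0, 0.862, 0.507, -0.0]
force: [-0.5, -0.7, 0.8]
gripper_width: 0.001
finger_force: 0.0
```

```bash
python3 -c "
from h import *
shift([world(-33,150)])"
```

```text
1.3 [ 479.9 -149.5  231.1] [-0.5 -0.7  0.8]
rv [-0.    -0.    -0.665]
[464. 138. 150.] [ 0.2435 -0.1536  0.0812]
```

>>> move_arm --plan '[[[0,0,-0.665,0.2435,-0.1535,0.081,0],[0,0,-0.665,0.2435,-0.1535,0.081,0],[0,0,-0.665,0.2435,-0.1535,0.081,0],[0,0,-0.665,0.2435,-0.1535,0.081,0],[0,0,-0.665,0.2435,-0.1535,0.081,0],[0,0,-0.665,0.2435,-0.1535,0.081,0],[0,0,-0.665,0.2435,-0.1535,0.081,0],[0,0,-0.665,0.2435,-0.1535,0.081,0],[0,0,-0.665,0.2435,-0.1535,0.081,0],[0,0,-0.665,0.2435,-0.1535,0.081,0]]]'

```text
clock: 2.3
eef_pos: [465.3, 135.4, 150.5]
eef_rot: [0.0, 0.651, 0.759, -0.0]
force: [0.4, -0.9, 0.2]
gripper_width: 0.001
finger_force: 0.0
```

```bash
python3 -c "
from h import *
shift([world(-33,90),world(-33,53)])"
```

```text
2.3 [465.3 135.4 150.5] [ 0.4 -0.9  0.2]
rv [ 0.     0.001 -0.005]
[464. 138.  90.] [ 0.0026 -0.0007  0.0605]
[464. 138.  53.] [ 0.0026 -0.0007  0.0975]
```

>>> move_arm --plan '[[[0,0,0,0,0,0.03,0],[0,0,0,0,0,0.06,0],[0,0,0,0,0,0.067,0],[0,0,0,0,0,0.071,0],[0,0,0,0,0,0.075,0],[0,0,0,0,0,0.079,0],[0,0,0,0,0,0.083,0],[0,0,0,0,0,0.087,0],[0,0,0,0,0,0.091,0],[0,0,0,0,0,0.095,0],[0,0,0,0,0,0.098,0],[0,0,0,0,0,0.098,0]]]'

```text
clock: 3.5
eef_pos: [464.5, 137.0, 51.8]
eef_rot: [-0.0, 0.65, 0.76, -0.0]
force: [0.0, 0.5, 0.5]
gripper_width: 0.002
finger_force: 0.0
```

```bash
python3 - <<'E'
from h import *
from plant import robot
shift([world(-33,120),world(-33,190),world(95,190),world(95,118)])
c=robot.capture("scene");np.savez("pics/s1.npz",**c);cv2.imwrite("pics/s1.png",cv2.resize(c["image"][90:220,290:450],None,fx=4,fy=4))
E
```

```text
3.5 [464.5 137.   51.8] [0.  0.5 0.5]
rv [-0.001  0.    -0.002]
[464. 138. 120.] [ 0.0009 -0.0002 -0.0682]
[464. 138. 190.] [ 0.0009 -0.0003 -0.1382]
[444. 264. 190.] [ 0.1289 -0.0006 -0.1382]
[444. 264. 118.] [ 0.1289 -0.0005 -0.0662]
```

View pics/s1.png

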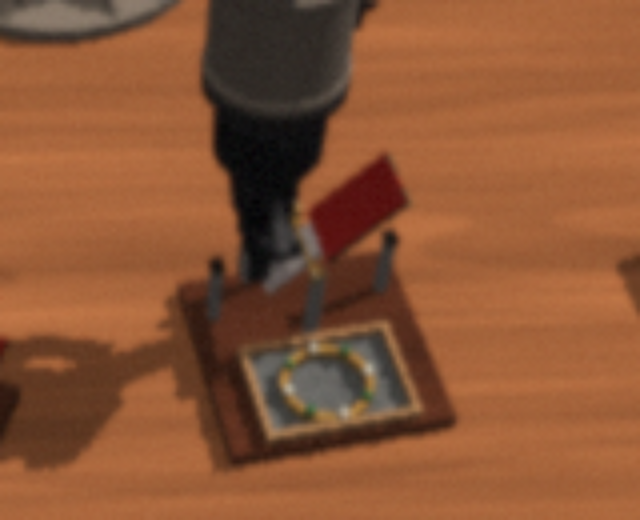

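The picture shows the paddle tipped up about 45–50° (free edge near crop 400,180), with the bangle undisturbed at crop (325,385). Next I raise, go round to the +y side and lower.

>>> move_arm --plan '[[[0,0,0,0,0,-0.045,0],[0,0,0,0,0,-0.09,0],[0,0,0,0,0,-0.138,0],[0,0,0,0,0,-0.138,0],[0,0,0,0.045,0,-0.138,0],[0,0,0,0.09,0,-0.138,0],[0,0,0,0.129,0,-0.138,0],[0,0,0,0.129,0,-0.138,0],[0,0,0,0.129,0,-0.1,0],[0,0,0,0.129,0,-0.066,0],[0,0,0,0.129,0,-0.066,0]]]'

```text
clock: 4.65
eef_pos: [442.7, 263.0, 114.8]
eef_rot: [-0.001, 0.65, 0.76, -0.003]
force: [0.8, -0.4, 1.1]
gripper_width: -0.001
finger_force: 0.0
```

```bash
python3 -c "
from h import *
shift([world(60,118),world(0,118),world(-45,118),world(-75,110)])"
```

```text
4.65 [442.7 263.  114.8] [ 0.8 -0.4  1.1]
rv [-0.006  0.002 -0.002]
[450. 230. 118.] [-0.0339  0.0016 -0.0031]
[459. 170. 118.] [-0.0939  0.0017 -0.003 ]
[466. 126. 118.] [-0.1389  0.0018 -0.0029]
[471.  96. 110.] [-0.1689  0.0019  0.0052]
```

>>> move_arm --plan '[[[0,0,0,-0.015,0.001,0,0],[0,0,0,-0.025,0.001,0,0],[0,0,0,-0.035,0.001,0,0],[0,0,0,-0.045,0.001,0,0],[0,0,0,-0.055,0.001,0,0],[0,0,0,-0.067,0.001,0,0],[0,0,0,-0.079,0.001,0,0],[0,0,0,-0.091,0.001,0,0],[0,0,0,-0.103,0.001,0,0],[0,0,0,-0.115,0.001,0,0],[0,0,0,-0.127,0.001,0,0],[0,0,0,-0.135,0.001,0,0]]]'

```text
clock: 5.85
eef_pos: [466.7, 129.9, 118.1]
eef_rot: [-0.0, 0.651, 0.759, -0.0]
force: [0.6, 0.4, 0.4]
gripper_width: -0.002
finger_force: 0.3
```

```bash
python3 - <<'E'
from h import *
from plant import robot
shift([world(-50,110),world(-60,90),world(-60,77.5)])
c=robot.capture("scene");np.savez("pics/s2.npz",**c);cv2.imwrite("pics/s2.png",cv2.resize(c["image"][90:220,290:450],None,fx=4,fy=4))
E
```

```text
5.85 [466.7 129.9 118.1] [0.6 0.4 0.4]
rv [-0.001  0.    -0.003]
[467. 121. 110.] [-0.0087 -0.0013  0.0082]
[468. 111.  90.] [-0.0187 -0.0012  0.0282]
[468. 111.  78.] [-0.0187 -0.0012  0.0407]
```

View pics/s2.png

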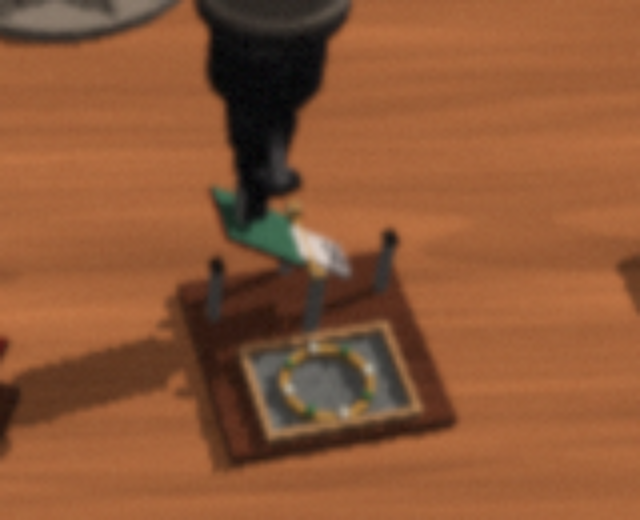

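The paddle is past vertical with its green face up (crop about 260,225). Next I press it down.

>>> move_arm --plan '[[[0,0,0,-0.005,-0.001,0.006,0],[0,0,0,-0.01,-0.001,0.012,0],[0,0,0,-0.015,-0.001,0.018,0],[0,0,0,-0.019,-0.001,0.024,0],[0,0,0,-0.022,-0.001,0.03,0],[0,0,0,-0.022,-0.001,0.034,0],[0,0,0,-0.022,-0.001,0.037,0],[0,0,0,-0.022,-0.001,0.039,0],[0,0,0,-0.022,-0.001,0.041,0],[0,0,0,-0.022,-0.001,0.042,0],[0,0,0,-0.022,-0.001,0.042,0]]]'

```text
clock: 7.0
eef_pos: [469.4, 109.7, 77.1]
eef_rot: [0.0, 0.65, 0.76, 0.0]
force: [-5.6, -1.8, 19.6]
gripper_width: -0.0
finger_force: 9.7
```

Contact force is 20 N at z = 77, so the flag is on its stop. Now retreating and checking.

>>> move_arm --plan '[[[0,0,0,0,0,-0.01,0],[0,0,0,0,0,-0.05,0],[0,0,0,0,0,-0.1,0],[0,0,0,0,0,-0.14,0],[0,0,0,-0.05,0,-0.14,0],[0,0,0,-0.1,0,-0.14,0],[0,0,0,-0.15,0,-0.14,0],[0,0,0,-0.2,0,-0.14,0],[0,0,0,-0.25,0,-0.14,0],[0,0,0,-0.25,0,-0.14,0],[0,0,0,-0.25,0,-0.14,0]]]'

```text
clock: 8.1
eef_pos: [507.6, -138.4, 216.4]
eef_rot: [-0.0, 0.651, 0.759, 0.0]
force: [0.6, 0.7, 0.1]
gripper_width: -0.0
finger_force: 0.0
```

```bash
python3 - <<'E'
from h import *
from plant import robot
o=robot.observe();print(o["clock"],o["eef_pos"].round(0),o["force"].round(1))
I=[]
for n in("scene","top"):
    c=robot.capture(n);np.savez(f"pics/{n}3.npz",**c)
    b=(325,130,410,210) if n=="scene" else (210,195,300,275)
    r,k=rect(mask(c,(b[0],b[1],b[2]+20,b[3]),"green"));print(n,r,plane(c,cv2.boxPoints(r),77.5).round(1).tolist())
    for y,x in((-85,25),(-85,-25)):print(px(c,world(y,77.5,x)).round(1))
    I.append(cv2.resize(c["image"],(640,400))[100:300,100:500] if 0 else cv2.resize(c["image"][b[1]-10:b[1]+80,b[0]-130+ (110 if n=="top" else 0):b[0]+90+(110 if n=="top" else 0)],None,fx=3,fy=3))
cv2.imwrite("pics/fin.png",np.vstack(I))
E
```

```text
8.1 [ 508. -138.  216.] [0.6 0.7 0.1]
scene ((349.9759826660156, 153.86801147460938), (11.180341720581055, 22.897336959838867), 79.69515228271484) [[452.2, 91.5, 77.5], [438.6, 159.0, 77.5], [481.8, 160.4, 77.5], [494.8, 94.4, 77.5]]
[[338.4 162. ]]
[[334.6 149.4]]
top ((248.0, 232.0), (0.0, 0.0), 0.0) [[513.4, 193.3, 77.5], [513.4, 193.3, 77.5], [513.4, 193.3, 77.5], [513.4, 193.3, 77.5]]
[[287.4 239.1]]
[[289.9 258.3]]
```

View pics/fin.png

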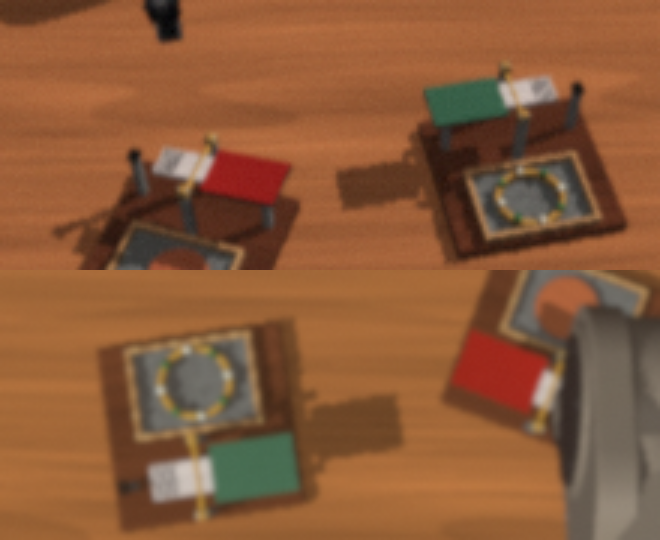

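Both views show station a's flag flat with its green face up (crop 465,102 and 255,468). Its free-edge corners are within about 2 px of the positions predicted for a flat flag. The bangle and disc are still in their trays, flag b is still red, and the arm is clear.

```bash
python3 -c "
from plant import robot
print(robot.close_job())"
```

```text
the job is handed in; nothing more can be done
None
```

Station a's flag now lies flat on the other side with its green face up, flag b is still red, the bangle and disc are still in their trays, and the job was handed in at about 8 s (the hand-in returned no verdict).

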